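# Make up the firing stack and hold the cooling-cage gate open

## Task

Make up the firing stack: lay the separator sheet squarely on the thick firebrick and then set the thinner slab squarely on the sheet, edges lined up, and let go of them. Then open the cooling cage so the stack can be slid in: squeeze shut the catch nearer the hinge, after it the other catch, take the gate by its handle post and swing it past its half-open detent to wide open (about square to the cage front). The gate is sprung, so finish while still holding it wide by the post; leave the other things on the bench where they are.

Things in the scene. Friction and masses are not known exactly. Their poses are not given: they have to be found in the camera images.
- cage: Low open-topped steel cooling cage fixed to the bench, 215 mm wide, about 105 mm high, barred gate across its front. Origin on the bench in the middle of the closed gate's line; x points into the cage (gate plane x=0), y towards the gate's hinge, z up. The catch rail, top at z=104 mm, runs along y at x=45 mm; the cage reaches x=150 mm.
- gate (a joint): Gate angle, rad: 0 closed, grows as it swings out to the cage's -x side (clockwise from above), stop at 1.65; locked until both catches are squeezed. Damped; a spring pushes it towards closed all the way (at the post 1.5 N at 0, 4 N at 1.5); at 0.8 to 0.95 a ball detent adds about 5 N. Once past, a released gate falls back against the detent at about 1.07. Wide open is 1.4 or more.
- gate_hinge (a point): Point on the gate's vertical hinge axis at bench height: 75 mm towards +y from the cage's origin. The gate is 150 mm wide, 12 mm thick, 100 mm high (two small horns on top: 118 mm).
- gate_post: Handle of the gate: upright round steel post, 14 mm diameter, on a short arm in front of the gate near its free end; turns with it. Origin on the post's axis at bench height; gate closed, it is 50 mm to -x and 115 mm to -y of the hinge axis (125 mm from it). Post from z=89 to 154 mm, arm top at 99 mm: the upper 45 mm is free to pinch from above.
- post_top (a point): Centre of the top end of the handle post, 154 mm above the bench.
- catch_a (a joint): Travel of the sliding tab of the catch nearer the hinge, m: 0 to 0.002 latched, 0.016 fully squeezed (end stop). Slides with about 4 N friction along the cage's -y towards its fixed rest and stays where it is left. From about 0.012 it clears the gate.
- catch_a_tab (a point): Centre of the top of that sliding tab: upright steel plate 8 mm thick (along the cage's y), 16 mm wide, top 146 mm above the bench, rising 42 mm from the rail. A thin tongue runs from its foot (up to 117 mm) to -x over the gate.
- catch_a_rest: Fixed rest of the catch nearer the hinge: dark upright plate of the tab's size (8 x 16 x 42 mm) on the rail, its centre 42 mm to the cage's -y from the latched tab. Origin at the centre of its foot, 104 mm above the bench; axes as the cage's. Tab and rest measure 50 mm over their outer faces latched, 34 mm squeezed.
- catch_b (a joint): The same for the catch farther from the hinge (106 mm towards the cage's -y of the other one): 0 latched, 0.016 fully squeezed.
- catch_b_tab (a point): Centre of the top of the sliding tab of the catch farther from the hinge; same shape and heights.
- catch_b_rest: Fixed rest of the catch farther from the hinge; same shape, origin and distances as the other rest.
- brick: The thick firebrick, pale, 110 x 56 x 25 mm (x, y, z), about 0.35 kg, loose on the bench; the bottom layer. Origin at the centre of its underside, x along its length.
- sheet: The separator: thin rigid metal sheet, 118 x 66 x 6 mm, about 0.08 kg, lying on a wooden block 80 x 36 x 14 mm with its edges overhanging, so its underside is 14 mm above the bench. Origin at the centre of its underside, x along its length.
- slab: The thinner firebrick slab, pale, 110 x 56 x 18 mm, about 0.2 kg, loose flat on the bench; the next layer. Origin at the centre of its underside, x along its length.
- ring_stub: Bystander: small brass cone, 24 mm across and 24 mm high, standing.
- jar: Bystander: small glass jar, 40 mm across, 50 mm high.
- bowl: Bystander: steel bowl, 100 mm across, 40 mm high.
- brush: Bystander: brush lying on the bench.
- graver: Bystander: screwdriver-like graver lying on the bench near the robot.
- wax: Bystander: red-brown wax block 50 x 22 x 18 mm.

How it is judged:
On the way, in this order (a step that is already met when the one before it is completed fails the run):
1. the sheet lies squarely on the thick brick, released (x of sheet in the frame of brick between -0.014 and 0.014 m and y of sheet in the frame of brick between -0.012 and 0.012 m and z of sheet in the frame of brick between 0.021 and 0.029 m and angle between the x axis of sheet and the x axis of brick, either way round below 0.16 rad and angle between sheet's own z axis and vertical below 0.08 rad and contact force between the fingers and sheet below 0.1 N and linear speed of sheet below 0.02 m/s), for 0.2 s.
2. the slab lies squarely on the sheet, released (all of step 1 and x of slab in the frame of sheet between -0.014 and 0.014 m and y of slab in the frame of sheet between -0.012 and 0.012 m and z of slab in the frame of sheet between 0.002 and 0.01 m and angle between the x axis of slab and the x axis of sheet, either way round below 0.16 rad and angle between slab's own z axis and vertical below 0.08 rad and contact force between the fingers and slab below 0.1 N and linear speed of slab below 0.02 m/s), for 0.2 s.
3. the catch nearer the hinge is squeezed shut between the fingers, the other still latched (value of joint catch_a above 0.013 m and horizontal distance between the grasp point and catch_a_rest below 0.032 m and value of joint catch_b below 0.006 m), for 0.1 s.
4. then the other catch is squeezed shut between the fingers (value of joint catch_b above 0.013 m and horizontal distance between the grasp point and catch_b_rest below 0.032 m), for 0.1 s.
5. the gate is past its detent, held by the post (value of joint gate above 1.2 rad and contact force between the fingers and gate_post above 1 N), for 0.1 s.
At the end, for the whole second after the job is handed in: Sheet centred on the thick brick and slab on the sheet (14 mm along, 12 mm across, 9 degrees), released and still; both catches over 11 mm shut; gate still at 1.38 rad or more, fingers pressing its post over 1 N; bystanders within 30 mm of their starts (all of step 2 and value of joint each of catch_a, catch_b above 0.011 m and value of joint gate between 1.38 and 1.7 rad and velocity of joint gate between -0.1 and 0.1 rad/s and contact force between the fingers and gate_post above 1 N and distance of each of ring_stub, jar, bowl, brush, graver, wax from where it was at the start of the episode below 0.03 m); the arm keeps its last pose, push and grip.
It fails at once if a bystander was knocked away (distance of any of ring_stub, jar, bowl, brush, graver, wax from where it was at the start of the episode above 0.03 m).
It also fails if it takes over 72 s, if anything falls off the work surface, if the arm or the gripper's body presses on something with over 40 N, if the wrist force passes 120 N, or if a joint passes its speed limit or range.

## Robot

A 6-joint arm with a two-finger parallel gripper is mounted at the origin on the work surface. World frame = base frame: x ahead of the robot, y to its left, z up, the work surface at z = 0. Lengths are in m, angles in rad, forces in N, time in s.
With the tool pointing down it reaches from about 0.425 to 0.95 m from the base axis. Payload 3.5 kg.
Tool frame: the origin (TCP) lies midway between the tips of the shut fingers; the grasp point (between the pads) lies 19 mm behind it; z points along the fingers, y is the line along which they close (so a half turn about z gives the same grasp; the last joint's range is limited). The gripper opens to 85 mm and grips with 20 to 120 N. Pads are 22 mm wide; open, the fingers measure 114 mm over their backs; the gripper's body (76 mm by 85 mm) begins 54 mm behind the grasp point. The pads swing forward as they close: fully open they stand 13 mm farther back than shut.
Start: joints at [-1.494, 0.286, 1.577, -0, 1.279, -0.15], TCP at [0.152, -0.658, 0.231] pointing down, gripper open.
Joint ranges: [-2.77, 2.77], [-0.9, 2.22], [0.21, 2.48], [-1.53, 4.67], [0.24, 2.81], [-2.84, 2.84]. Speed limits (rad/s): [2.79, 2.79, 3.14, 3.14, 3.14, 3.14].

## Interface

Orientations are given as a unit quaternion [x, y, z, w].
In Python, from plant import ctrl gives the robot as it stands. The module is installed in compiled form; this text tells all that it offers.
- The arm moves only by the shell command python3 -m inch 'ROWS' [FORCE]. ROWS is JSON, a list of rows, each a list of 5 numbers: the closure, from 0 (fully open) to 1 (shut), then the shift along the tool's x, y, z in m, then the turn about the tool's z in degrees. A call has 1 to 5 rows; each row is the pose to reach, as a shift and turn from the pose commanded when the call began, along the tool's axes at that moment; what a row does not reach only later rows make up. A row lasts 1/12 s, in which the tool goes at most 41.7 mm and 7.16 degrees, less where a joint would pass 70% of its speed; a pose out of reach is approached as far as the arm can. A call with a gripper value outside its range is refused whole. The fingers move at their own pace and stop on an object; FORCE is the grip in N (left out, the last holds). Time passes only in rows, so rows that repeat a pose let the fingers close. It gives the time, the measured TCP pose, the force, the opening and the grip force at its end, in the units of the state.
- ctrl.get_state(): the state, without advancing time (a new reading comes with each control period).
- ctrl.read_camera(name): name is "scene" or "top" or "wrist"; returns a dict with "pixels" (400x640x3 uint8, red, green, blue), "depth" (400x640 float32, m along the optical axis (not along the pixel's ray), 0 where there is no reading), "fx", "fy", "cx", "cy" (pixels), "xyz" and "rotation" of the camera in the world; the wrist camera has in their place "mount" (4x4, takes a point from camera to tool coordinates, whose origin is the TCP and whose axes are the flange's). Camera axes: x right, y down, z forward; pixel columns grow to the right and rows downward; lengths in m; the calibration is good to about 2 mm. A picture is of the moment at which its call begins: read the wrist's pose just before it.
- ctrl.sign_off(): hands the job in; it is judged then, once.
Trained networks look in a picture, given as the dict that the camera call returned (one of the last four; its "shot" number tells which), for a name from the list of things; names that differ only in an ending like _2 or _b are one class to them, and where a whole thing is asked for, a point or a joint stands for the part that bears it (a point fixed in the world has none). Each returns a list of dicts, best first, with "score" (0 to 1); they miss things now and then, are a little off and sometimes report something else, mostly with a low value. They report only what shows in the picture. A call takes as long as a camera call.
- ctrl.spot_in(query, picture): "at" ([column, row] in pixels, amid what is visible of it).
- ctrl.tip_of(query, picture): "at" ([column, row] in pixels: a listed point, or the origin of a listed thing).
The state is a dict: "time": time; "qpos": joint angles; "dq": joint speeds; "joint_efforts": joint torques, N m; "eef_pos": TCP position; "tcp_rot": TCP orientation; "contact_force": force on the tool from outside, world axes, zero at the start; "wrist_torque": the same for the moment, N m; "opening": opening from 0.0 (shut) to 1.0 (fully open); "finger_force": force on a finger pad.
Only numpy, scipy, OpenCV 4.12 (cv2) and the standard library are available. Lean on these libraries where they do the work, as an engineer would, in place of code of your own. Each camera call takes 0.05 s, during which the arm holds its last target. There are 200 camera calls.

## Working session

There is one attempt and no reset: what is moved stays moved. The work goes in short steps, Python scripts to look and compute and a shell command to move; the robot and the scene stay as the last step left them, time stands still between calls to the robot, and variables do not carry over. Pictures are saved under pics/ and viewed, at most 10 in all, crops included, and the job is handed in when it is done.

```bash
mkdir -p pics; cat > h.py <<'E'
import numpy as np, cv2
from scipy.spatial.transform import Rotation as R
from plant import ctrl
def cam(name):
    s=ctrl.get_state(); p=ctrl.read_camera(name)
    if name=='wrist':
        T=np.eye(4);T[:3,:3]=R.from_quat(s['tcp_rot']).as_matrix();T[:3,3]=s['eef_pos'];M=T@np.array(p['mount'])
    else:
        M=np.eye(4);r=np.array(p['rotation']);M[:3,:3]=r if r.shape==(3,3) else R.from_quat(r).as_matrix();M[:3,3]=p['xyz']
    return p,M
def cloud(p,M):
    v,u=np.mgrid[:400,:640];d=p['depth']
    P=np.stack([(u-p['cx'])/p['fx']*d,(v-p['cy'])/p['fy']*d,d],-1)
    P=P@M[:3,:3].T+M[:3,3];P[d<=0]=np.nan
    return P
def atz(p,M,uv,z):
    r=M[:3,:3]@np.array([(uv[0]-p['cx'])/p['fx'],(uv[1]-p['cy'])/p['fy'],1]);return M[:3,3]+r*(z-M[2,3])/r[2]
def save(p,n):cv2.imwrite('pics/'+n,p['pixels'][:,:,::-1])
def rect(P,xy,z0,z1,rad=.09):
    "fit min area rectangle to points with height in z0..z1 near xy"
    m=(P[...,2]>z0)&(P[...,2]<z1)&(np.hypot(P[...,0]-xy[0],P[...,1]-xy[1])<rad)
    n,l,st,c=cv2.connectedComponentsWithStats(m.astype(np.uint8))
    k=1+np.argmax(st[1:,4]);q=P[l==k]
    (c,wh,a)=cv2.minAreaRect((q[:,:2]*1000).astype(np.float32))
    if wh[0]<wh[1]:wh=wh[::-1];a+=90
    return np.round(c,1),np.round(wh,1),round((a+90)%180-90,1),np.round(1000*np.median(q[:,2]),1),len(q)
def shift(dst):
    "tool-axes shift from the measured TCP to world dst"
    s=ctrl.get_state();return np.round(R.from_quat(s['tcp_rot']).inv().apply(np.array(dst)-s['eef_pos'])*1000,1)
E
python3 - <<'E'
from h import *
s=ctrl.get_state();print(s)
for n in('top','scene'):
    p,M=cam(n);save(p,n+'0.png');P=cloud(p,M)
    print(n,M[:3,3],p['fx'])
    for q in ['cage','gate_post','catch_a_rest','catch_a_tab','brick','sheet','slab','gate_hinge','post_top','ring_stub','jar','bowl','brush','graver','wax']:
        for f in('spot_in','tip_of'):
            try:
                r=getattr(ctrl,f)(q,p)[:2]
                print(q,f,[(np.round(x['at']).astype(int).tolist(),round(x['score'],2),np.round(P[int(x['at'][1]),int(x['at'][0])],3).tolist()) for x in r])
            except Exception as e: print(q,f,repr(e)[:80])
E
```

```text
{'time': 0.0, 'qpos': array([-1.49400587e+00,  2.87195718e-01,  1.57814964e+00,  1.65659224e-05,
        1.27856934e+00, -1.49989328e-01]), 'dq': array([ 8.11283553e-04, -6.32391490e-05,  5.33733654e-04,  4.43352931e-04,
        1.91145060e-03,  1.39046680e-03]), 'joint_efforts': array([ 4.13440341e-05, -4.05978870e+01, -2.92629308e+01, -9.39733172e-05,
        5.71514087e-03,  1.21608051e-05]), 'eef_pos': array([ 0.15175794, -0.65706513,  0.22994193]), 'tcp_rot': array([ 9.93577852e-01,  1.13144613e-01,  5.04069260e-05, -1.15995290e-03]), 'contact_force': array([-0.44582535,  0.50750544, -0.1796455 ]), 'wrist_torque': array([-0.00577162, -0.04031501, -0.00068865]), 'finger_force': 0.0, 'opening': 1.0011974820077838}
top [0.34223772 0.05641112 1.25696035] 491.2356339396785
cage spot_in [([243, 149], 0.7, [0.656, 0.215, 0.011])]
cage tip_of [([242, 176], 0.95, [0.575, 0.206, 0.074])]
gate_post spot_in []
gate_post tip_of [([260, 199], 0.55, [0.528, 0.166, 0.002]), ([472, 226], 0.36, [0.473, -0.376, 0.016])]
catch_a_rest spot_in [([237, 150], 0.37, [0.623, 0.214, 0.132])]
catch_a_rest 
[... 3166 characters left out ...]
1, 245], 0.62, [0.442, -0.231, 0.017])]
jar spot_in [([331, 269], 0.52, [0.715, -0.04, 0.044])]
jar tip_of [([330, 276], 0.57, [0.716, -0.043, 0.016])]
bowl spot_in [([419, 178], 0.87, [0.537, 0.488, 0.023]), ([258, 208], 0.27, [0.362, -0.062, 0.026])]
bowl tip_of [([415, 187], 0.89, [0.588, 0.415, 0.041])]
brush spot_in [([237, 313], 0.95, [0.682, -0.296, 0.021]), ([277, 283], 0.19, [0.656, -0.168, 0.019])]
brush tip_of [([232, 315], 0.62, [0.678, -0.31, 0.019])]
graver spot_in [([263, 206], 0.71, [0.361, -0.043, 0.025])]
graver tip_of [([274, 207], 0.77, [0.359, -0.007, -0.002])]
wax spot_in [([232, 275], 0.49, [0.566, -0.253, 0.018])]
wax tip_of [([234, 276], 0.48, [0.574, -0.251, 0.02])]
```

```bash
python3 - <<'E'
from h import *
p,M=cam('top');P=cloud(p,M)
for n,xy,z0,z1 in [('brick',(.47,-.065),.015,.035),('sheet',(.472,-.376),.012,.03),('slab',(.65,-.168),.010,.028)]: print(n,rect(P,xy,z0,z1))
for n,xy,z0,z1,r in [('post',(.526,.174),.145,.17,.03),('tab a',(.632,.262),.135,.155,.02),('rest a',(.625,.218),.135,.155,.02)]: print(n,rect(P,xy,z0,z1,r))
m=(P[...,2]>.13)&(P[...,2]<.155)&(P[...,1]>.08)
n,l,st,c=cv2.connectedComponentsWithStats(m.astype(np.uint8))
for k in range(1,n):print(st[k,4],np.round(np.median(P[l==k],0),4))
im=cv2.resize(p['pixels'][90:330,90:570,::-1],None,fx=1.66,fy=1.66,interpolation=2);cv2.imwrite('pics/top1.png',im)
E
```

```text
brick (array([462.1, -62.7]), array([110.5,  56.4]), -3.6, np.float64(25.8), 965)
sheet (array([ 464. , -375.5]), array([118.3,  67.2]), -2.4, np.float64(20.6), 1204)
slab (array([ 645.5, -169.3]), array([111.6,  56.6]), -5.5, np.float64(18.6), 899)
post (array([524.6, 170.6]), array([12. , 11.5]), 3.5, np.float64(155.0), 32)
tab a (array([626.8, 257.6]), array([16.4,  8. ]), -8.2, np.float64(145.2), 32)
rest a (array([623.3, 217.3]), array([15.3,  7.7]), -4.1, np.float64(145.5), 29)
13 [0.8741 0.2598 0.1442]
14 [0.8499 0.2764 0.1424]
11 [0.8448 0.2465 0.1425]
152 [0.6423 0.7026 0.1398]
141 [0.6242 0.7003 0.14  ]
36 [0.6252 0.2573 0.1443]
34 [0.6222 0.2163 0.1451]
141 [0.6063 0.6975 0.1391]
31 [0.6174 0.1514 0.1458]
29 [0.6148 0.1117 0.1456]
141 [0.5885 0.6981 0.1397]
20 [0.5211 0.1708 0.152 ]
2 [0.5292 0.1664 0.1537]
```

View pics/top1.png

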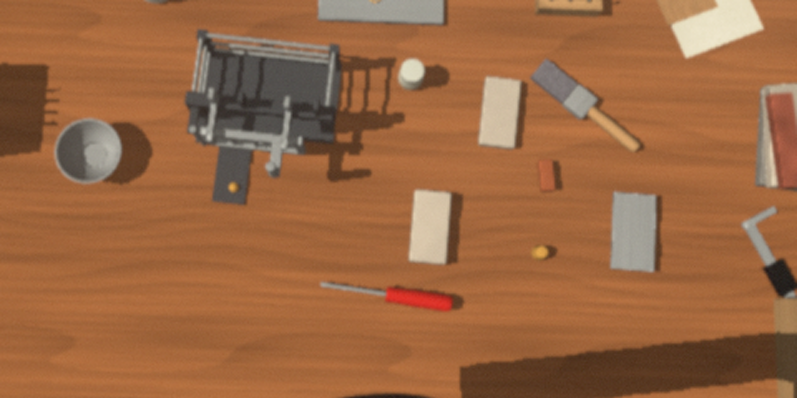

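The top view shows the sheet at (634,231), the brick at (432,227), the slab at (500,112) and the cage at (265,95), with its post at (273,167). These match the measured positions, so I'm moving over the sheet.

```bash
python3 -m inch '[[0,0.037,-0.02,0,5],[0,0.074,-0.04,0,10],[0,0.11,-0.06,0,15.4],[0,0.147,-0.08,0,15.4],[0,0.184,-0.102,0,15.4]]' 40 && python3 -m inch '[[0,0.03,-0.03,0.02,0],[0,0.06,-0.06,0.04,0],[0,0.09,-0.09,0.06,0],[0,0.12,-0.12,0.08,0],[0,0.15,-0.147,0.1,0]]' && python3 -m inch '[[0,0,0,0,0],[0,0,0,0,0]]'; python3 - <<'E'
from h import *
p,M=cam('wrist');P=cloud(p,M);print(rect(P,(.464,-.3755),.015,.03));print(shift((.464,-.3755,0)))
s=ctrl.get_state();print(s['eef_pos'],R.from_quat(s['tcp_rot']).as_matrix()[:2,0],s['time']);save(p,'w0.png')
E
```

```text
time: 3.57
eef_pos: [0.3078, -0.5171, 0.2314]
tcp_rot: [1.0, -0.021, 0.0, 0.0]
contact_force: [0.1, -0.0, -0.3]
opening: 1.001
finger_force: 0.0
time: 3.98
eef_pos: [0.4473, -0.3905, 0.1417]
tcp_rot: [1.0, -0.021, 0.0, 0.0]
contact_force: [0.9, -0.1, 0.3]
opening: 1.003
finger_force: 0.0
time: 4.15
eef_pos: [0.4468, -0.3896, 0.1403]
tcp_rot: [1.0, -0.019, -0.001, -0.001]
contact_force: [0.2, -1.0, 0.4]
opening: 1.007
finger_force: 0.0
(array([ 465.3, -376.2]), array([117.8,  66.1]), -2.8, np.float64(19.7), 7909)
[ 16.9 -16.6 141.7]
[ 0.44649612 -0.39139115  0.14170303] [ 0.99919776 -0.04004275] 4.2
```

View pics/w0.png

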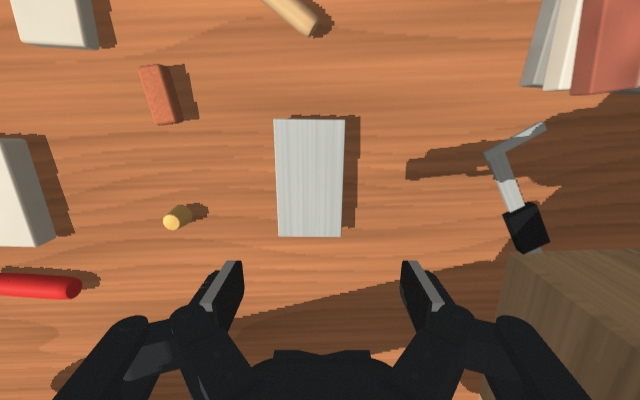

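The wrist view shows the sheet at (310,178), clear of neighbours and lined up with the fingers. Next I descend and grip it.

```bash
python3 -m inch '[[0,0.018,-0.016,0.03,0.5],[0,0.018,-0.016,0.065,0.5],[0,0.018,-0.016,0.1,0.5],[0,0.018,-0.016,0.125,0.5],[0,0.018,-0.016,0.141,0.5]]' && python3 -m inch '[[0.1,0,0,0.002,0],[0.3,0,0,0.002,0],[0.5,0,0,0.002,0],[0.5,0,0,0.002,0],[0.5,0,0,0.002,0]]' 30 && python3 -m inch '[[0.5,0,0,0,0],[0.5,0,0,0,0],[0.5,0,0,0,0],[0.5,0,0,0,0]]'
```

```text
time: 4.62
eef_pos: [0.463, -0.3773, -0.0012]
tcp_rot: [1.0, -0.026, -0.001, -0.001]
contact_force: [-0.2, 0.5, -0.2]
opening: 0.998
finger_force: 0.0
time: 5.03
eef_pos: [0.4655, -0.3781, 0.001]
tcp_rot: [1.0, -0.026, 0.001, 0.001]
contact_force: [-0.1, -0.3, -0.4]
opening: 0.768
finger_force: 33.9
time: 5.37
eef_pos: [0.4649, -0.3768, -0.0006]
tcp_rot: [1.0, -0.025, 0.0, 0.0]
contact_force: [0.5, 0.4, 0.6]
opening: 0.763
finger_force: 34.0
```

```bash
python3 -m inch '[[0.5,0,0,-0.015,0],[0.5,0,0,-0.04,0],[0.5,0,0,-0.07,0],[0.5,0,-0.015,-0.09,0],[0.5,-0.003,-0.045,-0.1,0]]' && python3 -m inch '[[0.5,-0.002,-0.035,0,0],[0.5,-0.004,-0.07,0,0],[0.5,-0.006,-0.105,0,0],[0.5,-0.008,-0.14,0,0],[0.5,-0.01,-0.175,0,0]]' && python3 -m inch '[[0.5,-0.002,-0.035,0,0],[0.5,-0.004,-0.07,0,0.7],[0.5,-0.006,-0.094,0,0.7],[0.5,-0.006,-0.094,0,0.7],[0.5,-0.006,-0.094,0,0.7]]'; python3 - <<'E'
from h import *
p,M=cam('wrist');P=cloud(p,M);save(p,'w1.png');print('sheet',rect(P,ctrl.get_state()['eef_pos'][:2],.095,.14))
p,M=cam('top');P=cloud(p,M);print('sheet top',rect(P,ctrl.get_state()['eef_pos'][:2],.095,.125));print(shift((.4621,-.0627,0)),ctrl.get_state()['eef_pos'])
E
```

```text
time: 5.78
eef_pos: [0.4661, -0.3355, 0.1035]
tcp_rot: [1.0, -0.027, 0.003, 0.003]
contact_force: [1.0, 0.8, -0.0]
opening: 0.763
finger_force: 33.9
time: 6.2
eef_pos: [0.4625, -0.1547, 0.0991]
tcp_rot: [1.0, -0.026, 0.0, 0.0]
contact_force: [0.9, 0.6, -1.0]
opening: 0.755
finger_force: 33.9
time: 6.62
eef_pos: [0.4615, -0.0611, 0.099]
tcp_rot: [1.0, -0.03, 0.0, 0.0]
contact_force: [0.7, -0.5, -0.8]
opening: 0.763
finger_force: 33.9
sheet (array([465.5, -60.1]), array([113.2,  93. ]), -3.0, np.float64(119.3), 27039)Traceback (most recent call last):
  File "<stdin>", line 3, in <module>
  File "h.py", line 23, in rect
    k=1+np.argmax(st[1:,4]);q=P[l==k]
        ~~~~~~~~~^^^^^^^^^^
    return _wrapfunc(a, 'argmax', axis=axis, out=out, **kwds)
    return bound(*args, **kwds)
ValueError: attempt to get argmax of an empty sequence
```

View pics/w1.png

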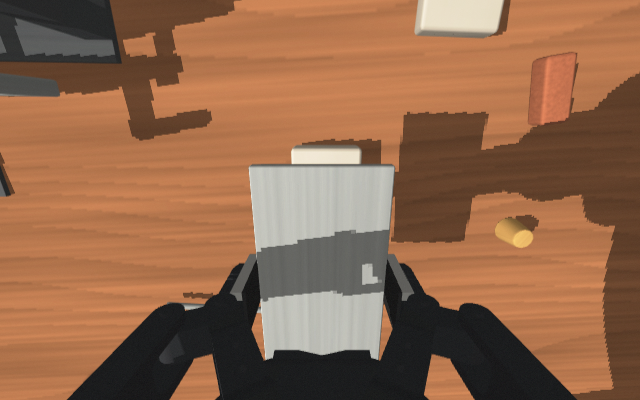

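The wrist view shows the sheet held level over the brick, with the brick's end at (326,155). Lowering and releasing it there.

```bash
python3 -m inch '[[0.5,-0.001,0.0015,0.025,0],[0.5,-0.001,0.0015,0.05,0],[0.5,-0.001,0.0015,0.07,0],[0.5,-0.001,0.0015,0.08,0],[0.5,-0.001,0.0015,0.085,0]]' && python3 -m inch '[[0.5,0,0,0.0025,0],[0.5,0,0,0.0025,0],[0.5,0,0,0.0025,0]]' && python3 -m inch '[[0.2,0,0,0,0],[0.0,0,0,0,0],[0,0,0,0,0],[0,0,0,0,0]]' && python3 -m inch '[[0,0,0,-0.02,0],[0,0,0,-0.05,0],[0,0,0,-0.09,0],[0,0,0,-0.13,0],[0,0,0,-0.13,0]]'; python3 - <<'E'
from h import *
p,M=cam('wrist');P=cloud(p,M);print('sheet',rect(P,(.462,-.063),.02,.045));print('brick',rect(P,(.462,-.063),.018,.028))
print(ctrl.get_state()['eef_pos'],shift((.6455,-.1693,.1)))
p,M=cam('top');P=cloud(p,M);print('sheet top',rect(P,(.462,-.063),.02,.045),rect(P,(.6455,-.1693),.010,.028))
E
```

```text
time: 7.13
eef_pos: [0.4596, -0.0643, 0.0123]
tcp_rot: [0.999, -0.032, -0.002, -0.0]
contact_force: [1.0, 0.2, -0.4]
opening: 0.768
finger_force: 33.9
time: 7.38
eef_pos: [0.4616, -0.0642, 0.0125]
tcp_rot: [0.999, -0.032, 0.001, 0.0]
contact_force: [-0.4, 1.7, -0.7]
opening: 0.766
finger_force: 33.9
time: 7.72
eef_pos: [0.4611, -0.0638, 0.0121]
tcp_rot: [1.0, -0.031, 0.001, 0.0]
contact_force: [-0.5, -0.2, 0.1]
opening: 1.0
finger_force: 0.0
time: 8.13
eef_pos: [0.4659, -0.0654, 0.1506]
tcp_rot: [0.999, -0.031, 0.008, 0.003]
contact_force: [1.8, 0.1, 0.9]
opening: 0.996
finger_force: 0.0
sheet (array([462.7, -63. ]), array([118.3,  66.1]), -3.5, np.float64(30.6), 7363)Traceback (most recent call last):
  File "<stdin>", line 2, in <module>
  File "h.py", line 23, in rect
    k=1+np.argmax(st[1:,4]);q=P[l==k]
        ~~~~~~~~~^^^^^^^^^^
    return _wrapfunc(a, 'argmax', axis=axis, out=out, **kwds)
    return bound(*args, **kwds)
ValueError: attempt to get argmax of an empty sequence
```

```bash
python3 -m inch '[[0,0.03,0.014,0,0],[0,0.062,0.03,0,1.9],[0,0.095,0.046,0.01,1.9],[0,0.128,0.062,0.015,1.9],[0,0.16,0.078,0.02,1.9]]' && python3 -m inch '[[0,0.03,0.015,0.01,0],[0,0.03,0.015,0.02,0],[0,0.03,0.015,0.02,0]]'; python3 - <<'E'
from h import *
p,M=cam('wrist');P=cloud(p,M);r=rect(P,(.6455,-.1693),.010,.028);print(r)
s=ctrl.get_state();print(s['eef_pos'],shift((*r[0]/1000,0)),R.from_quat(s['tcp_rot']).as_euler('zyx',degrees=True))
E
```

```text
time: 8.6
eef_pos: [0.6158, -0.1519, 0.119]
tcp_rot: [0.999, -0.048, -0.001, -0.001]
contact_force: [1.0, 0.1, -0.1]
opening: 0.999
finger_force: 0.0
time: 8.85
eef_pos: [0.6422, -0.1692, 0.0963]
tcp_rot: [0.999, -0.048, -0.004, -0.001]
contact_force: [-0.8, -0.1, -1.3]
opening: 0.995
finger_force: 0.0
(array([ 647.3, -170.1]), array([109.5,  56.1]), -5.2, np.float64(17.6), 7949)
[ 0.64175202 -0.1686009   0.09765194] [ 6.3  1.2 97.6] [   5.52668155   -0.37292169 -179.83066271]
```

```bash
python3 -m inch '[[0,0.005,0.001,0.03,0],[0,0.005,0.001,0.055,0],[0,0.005,0.001,0.08,0],[0,0.005,0.001,0.094,0],[0,0.005,0.001,0.098,0]]' && python3 -m inch '[[0.1,0,0,0.001,0],[0.3,0,0,0.001,0],[0.6,0,0,0.001,0],[0.6,0,0,0.001,0],[0.6,0,0,0.001,0]]' && python3 -m inch '[[0.6,0,0,0,0],[0.6,0,0,0,0],[0.6,0,0,0,0],[0.6,0,0,0,0]]'
```

```text
time: 9.32
eef_pos: [0.6456, -0.1691, 0.0003]
tcp_rot: [0.999, -0.048, -0.003, -0.001]
contact_force: [-0.9, -0.2, -0.7]
opening: 0.997
finger_force: 0.0
time: 9.73
eef_pos: [0.6502, -0.1714, 0.0049]
tcp_rot: [0.999, -0.048, 0.002, 0.001]
contact_force: [-0.5, 0.2, 4.4]
opening: 0.645
finger_force: 34.3
time: 10.07
eef_pos: [0.6502, -0.1714, 0.0049]
tcp_rot: [0.999, -0.048, 0.002, 0.001]
contact_force: [-0.2, 1.0, 6.8]
opening: 0.646
finger_force: 34.5
```

```bash
python3 -m inch '[[0.6,0,0,-0.01,0],[0.6,0,0,-0.035,0],[0.6,0,0,-0.065,0],[0.6,-0.015,-0.007,-0.08,0],[0.6,-0.04,-0.0185,-0.09,0]]' && python3 -m inch '[[0.6,-0.032,-0.015,0,0],[0.6,-0.064,-0.03,0,0],[0.6,-0.096,-0.045,0,0],[0.6,-0.128,-0.06,0,-1.9],[0.6,-0.154,-0.071,0,-1.9]]' && python3 -m inch '[[0.6,0,0,0,0],[0.6,0,0,0,0],[0.6,0,0,0,0]]'; python3 - <<'E'
from h import *
p,M=cam('wrist');P=cloud(p,M);e=ctrl.get_state()['eef_pos'];print('slab',rect(P,e[:2],e[2]+.006,e[2]+.022));print(e,shift((.4655,-.063,.0375)),R.from_quat(ctrl.get_state()['tcp_rot']).as_euler('zyx',degrees=True))
save(p,'w2.png')
E
```

```text
time: 10.48
eef_pos: [0.6133, -0.1502, 0.0963]
tcp_rot: [0.999, -0.048, 0.003, 0.001]
contact_force: [-0.1, -0.2, -0.8]
opening: 0.647
finger_force: 33.7
time: 10.9
eef_pos: [0.4611, -0.0615, 0.0918]
tcp_rot: [1.0, -0.031, -0.001, -0.0]
contact_force: [-0.1, 1.0, -1.2]
opening: 0.642
finger_force: 33.7
time: 11.15
eef_pos: [0.4649, -0.0635, 0.0932]
tcp_rot: [1.0, -0.031, 0.001, 0.0]
contact_force: [-0.2, -0.5, -1.5]
opening: 0.646
finger_force: 33.6
slab (array([462.9, -62.1]), array([109.3,  82.3]), -3.9, np.float64(105.8), 18611)
[ 0.4654176  -0.063764    0.09331688] [-0.1 -0.8 55.8] [3.62017600e+00 1.15419324e-01 1.79953675e+02]
```

View pics/w2.png

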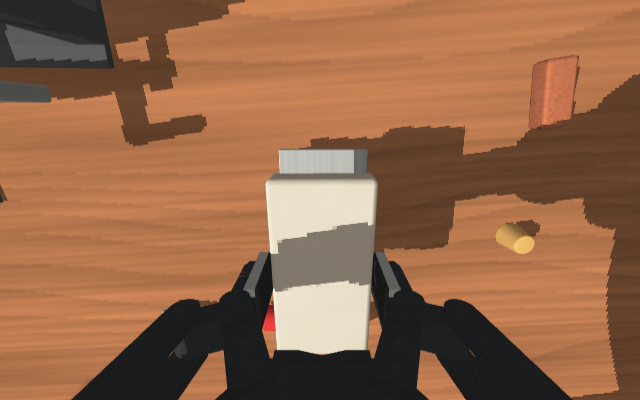

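The wrist view shows the slab held square at (322,265), with the sheet's end just ahead at (322,162). Lowering and releasing it.

```bash
python3 -m inch '[[0.6,0,-0.0005,0.015,0],[0.6,0,-0.0005,0.032,0],[0.6,0,-0.0005,0.045,0],[0.6,0,-0.0005,0.052,0],[0.6,0,-0.0005,0.0555,0]]' && python3 -m inch '[[0.6,0,0,0.001,0],[0.6,0,0,0.001,0],[0.6,0,0,0.001,0]]' && python3 -m inch '[[0.4,0,0,0,0],[0.2,0,0,-0.001,0],[0,0,0,-0.002,0],[0,0,0,-0.002,0],[0,0,0,-0.002,0]]' && python3 -m inch '[[0,0,0,-0.02,0],[0,0,0,-0.05,0],[0,0,0,-0.09,0],[0,0,0,-0.13,0],[0,0,0,-0.16,0]]' && python3 -m inch '[[0,0,0,0,0],[0,0,0,0,0]]'; python3 - <<'E'
from h import *
p,M=cam('wrist');P=cloud(p,M);print('slab',rect(P,(.462,-.063),.04,.06));print('sheet+slab',rect(P,(.462,-.063),.022,.06))
e=ctrl.get_state();print(e['eef_pos'],R.from_quat(e['tcp_rot']).as_euler('zyx',degrees=True))
E
```

```text
time: 11.62
eef_pos: [0.4644, -0.063, 0.036]
tcp_rot: [0.999, -0.032, -0.001, -0.0]
contact_force: [-1.0, 0.1, -0.6]
opening: 0.646
finger_force: 33.8
time: 11.87
eef_pos: [0.465, -0.063, 0.0367]
tcp_rot: [1.0, -0.032, 0.001, 0.0]
contact_force: [0.2, -0.3, -0.9]
opening: 0.644
finger_force: 33.7
time: 12.28
eef_pos: [0.4646, -0.0628, 0.0385]
tcp_rot: [1.0, -0.031, 0.001, 0.0]
contact_force: [-0.2, 0.6, 0.6]
opening: 1.001
finger_force: 0.0
time: 12.7
eef_pos: [0.4649, -0.0628, 0.2016]
tcp_rot: [1.0, -0.031, 0.002, 0.001]
contact_force: [1.2, 0.5, 0.1]
opening: 1.002
finger_force: 0.0
time: 12.87
eef_pos: [0.4656, -0.0631, 0.2007]
tcp_rot: [1.0, -0.031, 0.003, 0.001]
contact_force: [-0.2, 0.1, -0.4]
opening: 0.996
finger_force: 0.0
slab (array([462.1, -61.5]), array([109.2,  56. ]), -3.3, np.float64(48.6), 4713)
sheet+slab (array([462.9, -63. ]), array([117. ,  66.2]), -3.4, np.float64(48.4), 5611)
[ 0.4642705  -0.06265418  0.19837766] [3.60533822e+00 6.86557749e-02 1.79975649e+02]
```

The stack is good: the sheet and slab are both within about 2 mm of centre. Next I go above catch a.

```bash
python3 -m inch '[[0,0.014,-0.03,-0.01,0],[0,0.028,-0.06,-0.02,0.5],[0,0.042,-0.09,-0.03,0.5],[0,0.056,-0.12,-0.03,0.5],[0,0.07,-0.15,-0.03,0.5]]' && python3 -m inch '[[0,0.014,-0.03,0,0],[0,0.028,-0.06,0,0],[0,0.042,-0.09,0,0],[0,0.056,-0.12,0,0],[0,0.07,-0.15,0,0]]' && python3 -m inch '[[0,0,0,0,0],[0,0,0,0,0],[0,0,0,0,0]]'; python3 - <<'E'
from h import *
p,M=cam('wrist');P=cloud(p,M);e=ctrl.get_state();print(e['eef_pos'],R.from_quat(e['tcp_rot']).as_euler('zyx',degrees=True)[0])
for n,xy in [('ta',(.626,.2574)),('ra',(.623,.2165)),('tb',(.6178,.1515)),('rb',(.615,.1115)),('post',(.5245,.171))]:
    try:print(n,rect(P,xy,.135,.162,.022))
    except Exception:print(n,None)
save(p,'w3.png');h=P[...,2];print('max z near', [(z,int((h>z).sum())) for z in (.125,.15,.16)])
E
```

```text
time: 13.33
eef_pos: [0.5433, 0.0841, 0.2261]
tcp_rot: [0.999, -0.036, -0.001, 0.0]
contact_force: [0.5, -0.7, 0.1]
opening: 0.997
finger_force: 0.0
time: 13.75
eef_pos: [0.6233, 0.2286, 0.2244]
tcp_rot: [0.999, -0.036, -0.003, 0.001]
contact_force: [0.7, -0.7, 0.8]
opening: 1.004
finger_force: 0.0
time: 14.0
eef_pos: [0.6229, 0.2269, 0.2252]
tcp_rot: [0.999, -0.036, -0.002, 0.001]
contact_force: [0.6, -0.2, 0.6]
opening: 1.002
finger_force: 0.0
[0.62305076 0.22648208 0.22597914] 4.130852499353327
ta (array([628.3, 257.9]), array([15.2,  7.8]), -5.0, np.float64(145.1), 193)
ra (array([624.7, 217.3]), array([15.7,  7.7]), -4.1, np.float64(145.1), 182)
tb (array([620.1, 152.5]), array([15.6,  8.2]), -5.8, np.float64(145.0), 227)
rb (array([617. , 111.9]), array([15.7,  8.5]), -4.1, np.float64(144.6), 255)
post (array([527. , 170.9]), array([13.6, 13. ]), -26.4, np.float64(150.7), 304)
max z near [(0.125, 36568), (0.15, 35221), (0.16, 35059)]
```

View pics/w3.png

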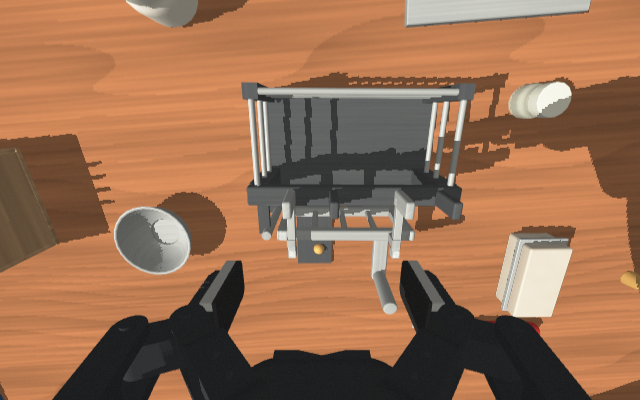

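The wrist view shows light tabs at (288,207) and (402,210) and dark rests at (333,205) and (452,205), which agrees with the measured positions. Squeezing catch a.

```bash
python3 -m inch '[[0,0.002,-0.0036,0.03,0],[0,0.002,-0.0036,0.06,0],[0,0.002,-0.0036,0.085,0],[0,0.002,-0.0036,0.1,0],[0,0.002,-0.0036,0.107,0]]' && python3 -m inch '[[0.15,0,0,0,0],[0.25,0,0,0,0],[0.35,0,0,0,0],[0.45,0,0,0,0],[0.55,0,0,0,0]]' 40 && python3 -m inch '[[0.65,0,0,0,0],[0.7,0,0,0,0],[0.7,0,0,0,0],[0.7,0,0,0,0],[0.7,0,0,0,0]]'
```

```text
time: 14.47
eef_pos: [0.6242, 0.2292, 0.1175]
tcp_rot: [0.999, -0.037, -0.003, 0.001]
contact_force: [-0.7, 0.7, 0.3]
opening: 1.0
finger_force: 0.0
time: 14.88
eef_pos: [0.628, 0.2311, 0.1244]
tcp_rot: [0.999, -0.035, 0.002, 0.0]
contact_force: [1.5, 2.3, 3.2]
opening: 0.456
finger_force: 2.5
time: 15.3
eef_pos: [0.6278, 0.2283, 0.1251]
tcp_rot: [0.999, -0.036, 0.002, 0.002]
contact_force: [-4.1, -6.4, 10.2]
opening: 0.372
finger_force: 41.8
```

```bash
python3 -m inch '[[0.4,0,0,0,0],[0.2,0,0,-0.005,0],[0,0,0,-0.03,0],[0,0,0,-0.06,0],[0,0,0,-0.09,0]]' && python3 -m inch '[[0,0,0.035,0,0],[0,0,0.07,0,0],[0,0,0.106,0,0],[0,0,0.106,0,0],[0,0,0.106,0,0]]'; python3 - <<'E'
from h import *
p,M=cam('wrist');P=cloud(p,M);e=ctrl.get_state();print(e['eef_pos'],R.from_quat(e['tcp_rot']).as_euler('zyx',degrees=True)[0])
m=(P[...,2]>.132)&(P[...,2]<.152)&(P[...,1]>.07)&(P[...,1]<.29)&(abs(P[...,0]-.62)<.03)
n,l,st,c=cv2.connectedComponentsWithStats(m.astype(np.uint8))
for k in range(1,n):
    if st[k,4]>60:print(st[k,4],np.round(np.median(P[l==k],0),4))
r=np.array([.6169,.1117]);t=r+.013*np.array([.0715,.9974]);print(shift((*t,.122)))
E
```

```text
time: 15.72
eef_pos: [0.6255, 0.2305, 0.211]
tcp_rot: [0.999, -0.036, -0.001, 0.001]
contact_force: [1.4, 1.0, 0.5]
opening: 0.999
finger_force: 0.0
time: 16.13
eef_pos: [0.6187, 0.1235, 0.2113]
tcp_rot: [0.999, -0.037, 0.0, 0.0]
contact_force: [-0.2, -0.3, 0.6]
opening: 1.0
finger_force: 0.0
[0.61871716 0.12469618 0.21114552] 4.1725136168934736
333 [0.6278 0.2401 0.1439]
305 [0.6258 0.2146 0.1441]
237 [0.6217 0.1512 0.1448]
218 [0.6191 0.1115 0.1451]
[-0.9  0.1 89.1]
```

Catch a is fully shut, with its tab 26 mm from its rest. Squeezing catch b next.

```bash
python3 -m inch '[[0,0,0,0.03,0],[0,0,0,0.055,0],[0,0,0,0.075,0],[0,0,0,0.085,0],[0,0,0,0.089,0]]' && python3 -m inch '[[0.15,0,0,0,0],[0.25,0,0,0,0],[0.35,0,0,0,0],[0.45,0,0,0,0],[0.55,0,0,0,0]]' 40 && python3 -m inch '[[0.65,0,0,0,0],[0.7,0,0,0,0],[0.7,0,0,0,0],[0.7,0,0,0,0],[0.7,0,0,0,0]]' && python3 -m inch '[[0.4,0,0,0,0],[0.2,0,0,-0.005,0],[0,0,0,-0.03,0],[0,0,0,-0.06,0],[0,0,0,-0.09,0]]' && python3 -m inch '[[0,-0.03,-0.02,0,0],[0,-0.06,-0.035,0,0],[0,-0.093,-0.04,0,0],[0,-0.093,-0.04,0,0],[0,-0.093,-0.04,0,0]]' ; python3 - <<'E'
from h import *
p,M=cam('wrist');P=cloud(p,M);e=ctrl.get_state();print(e['eef_pos'],e['qpos'],R.from_quat(e['tcp_rot']).as_euler('zyx',degrees=True)[0])
m=(P[...,2]>.132)&(P[...,2]<.162)&(P[...,1]>.07)&(P[...,1]<.29)&(abs(P[...,0]-.58)<.07)
n,l,st,c=cv2.connectedComponentsWithStats(m.astype(np.uint8))
for k in range(1,n):
    if st[k,4]>60:print(st[k,4],np.round(np.median(P[l==k],0),4))
print(rect(P,(.527,.171),.135,.165,.022));save(p,'w4.png')
E
```

```text
time: 16.6
eef_pos: [0.6173, 0.1262, 0.1194]
tcp_rot: [0.999, -0.035, -0.002, 0.0]
contact_force: [-0.1, -0.8, 0.4]
opening: 1.002
finger_force: 0.0
time: 17.02
eef_pos: [0.6202, 0.1253, 0.1247]
tcp_rot: [0.999, -0.036, 0.002, -0.0]
contact_force: [0.7, 1.9, 3.3]
opening: 0.459
finger_force: 2.3
time: 17.43
eef_pos: [0.62, 0.1225, 0.1254]
tcp_rot: [0.999, -0.036, 0.001, 0.002]
contact_force: [-2.6, -4.2, 8.9]
opening: 0.377
finger_force: 41.7
time: 17.85
eef_pos: [0.6178, 0.1248, 0.2118]
tcp_rot: [0.999, -0.036, -0.001, 0.0]
contact_force: [1.8, 0.2, -0.2]
opening: 0.993
finger_force: 0.0
time: 18.27
eef_pos: [0.5273, 0.172, 0.2117]
tcp_rot: [0.999, -0.035, -0.0, 0.0]
contact_force: [0.4, -0.3, 0.5]
opening: 1.001
finger_force: 0.0
[0.52872727 0.17166042 0.21224864] [ 1.31685132e-01  4.08470768e-02  1.89075447e+00 -6.44519430e-04
  1.20905577e+00  1.77342083e+00] 4.051487636232591
387 [0.6261 0.2407 0.1448]
343 [0.6241 0.2158 0.1449]
299 [0.6184 0.1383 0.1451]
345 [0.6166 0.1132 0.1449]
349 [0.5291 0.1703 0.1528]
(array([526.3, 170.2]), array([13.3, 12.9]), 43.0, np.float64(152.9), 329)
```

View pics/w4.png

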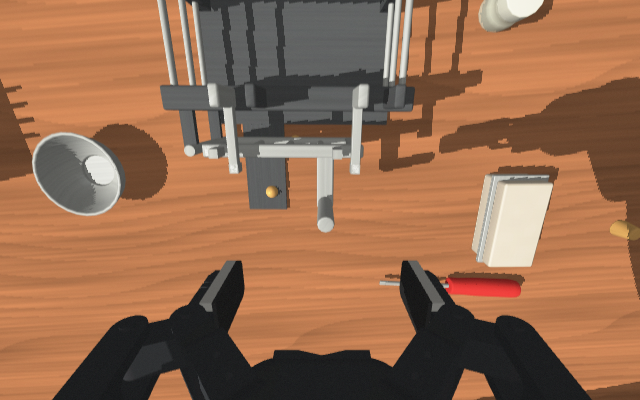

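The wrist view shows the latches shut and the post top at (325,224), nearly under the gripper. I turn the fingers to close along the gate's tangent, then go down.

```bash
python3 -m inch '[[0,-0.0015,0.0015,0,-7],[0,-0.0015,0.0015,0,-14],[0,-0.0015,0.0015,0,-21],[0,-0.0015,0.0015,0,-28],[0,-0.0015,0.0015,0,-35]]' && python3 -m inch '[[0,0,0,0,-7],[0,0,0,0,-14],[0,0,0,0,-21],[0,0,0,0,-28],[0,0,0,0,-31.5]]' && python3 -m inch '[[0,0,0,0,0],[0,0,0,0,0],[0,0,0,0,0]]'; python3 - <<'E'
from h import *
p,M=cam('wrist');P=cloud(p,M);e=ctrl.get_state();print(e['eef_pos'],R.from_quat(e['tcp_rot']).as_euler('zyx',degrees=True)[0])
r=rect(P,(.527,.171),.135,.165,.022);print(r,shift((*r[0]/1000,.116)))
E
```

```text
time: 18.73
eef_pos: [0.5289, 0.1694, 0.2124]
tcp_rot: [0.963, 0.269, 0.001, 0.0]
contact_force: [-0.1, 0.0, -0.1]
opening: 1.001
finger_force: 0.0
time: 19.15
eef_pos: [0.529, 0.1695, 0.2124]
tcp_rot: [0.854, 0.52, 0.0, 0.0]
contact_force: [-0.8, 0.1, -0.2]
opening: 1.001
finger_force: 0.0
time: 19.4
eef_pos: [0.528, 0.1698, 0.2121]
tcp_rot: [0.856, 0.517, 0.0, 0.0]
contact_force: [-1.4, -0.3, -0.4]
opening: 0.999
finger_force: 0.0
[0.52779197 0.16988498 0.21201762] -62.301877537200795
(array([526.2, 170.8]), array([13.2, 13.1]), -53.0, np.float64(152.9), 333) [ 0.1 -1.9 96. ]
```

```bash
python3 -m inch '[[0,0,-0.001,0.03,0],[0,0,-0.001,0.06,0],[0,0,-0.001,0.08,0],[0,0,-0.001,0.09,0],[0,0,-0.001,0.094,0]]' && python3 -m inch '[[0.3,0,0,0,0],[0.6,0,0,0,0],[0.8,0,0,0,0],[1,0,0,0,0],[1,0,0,0,0]]' 60 && python3 -m inch '[[1,0,0,0,0],[1,0,0,0,0],[1,0,0,0,0],[1,0,0,0,0],[1,0,0,0,0]]'
```

```text
time: 19.87
eef_pos: [0.5252, 0.1704, 0.1159]
tcp_rot: [0.856, 0.518, -0.002, -0.001]
contact_force: [-0.1, -0.9, -0.7]
opening: 0.999
finger_force: 0.0
time: 20.28
eef_pos: [0.5271, 0.1707, 0.1193]
tcp_rot: [0.855, 0.518, 0.001, 0.0]
contact_force: [-0.7, 0.1, 0.4]
opening: 0.299
finger_force: 0.0
time: 20.7
eef_pos: [0.527, 0.1706, 0.119]
tcp_rot: [0.855, 0.518, 0.001, 0.0]
contact_force: [0.2, -0.9, 4.9]
opening: 0.148
finger_force: 58.7
```

Gripped at 12.6 mm, which matches the post. Swinging the gate in steps of 15°.

```bash
python3 -m inch '[[1,0.0002,-0.0065,0,3],[1,0.0007,-0.013,0,6],[1,0.0015,-0.0195,0,9],[1,0.0027,-0.026,0,12],[1,0.0043,-0.0324,0,15]]' && python3 -m inch '[[1,0.0002,-0.0065,0,3],[1,0.0007,-0.013,0,6],[1,0.0015,-0.0195,0,9],[1,0.0027,-0.026,0,12],[1,0.0043,-0.0324,0,15]]'; python3 - <<'E'
from h import *
e=ctrl.get_state();v=e['eef_pos'][:2]-[.584,.2815];print(np.hypot(*v),np.arctan2(-58.1,-111.1)-np.arctan2(-58.1,-111.1)+(np.arctan2(-111.1,-58.1)-np.arctan2(v[1],v[0]))%6.283,e['qpos'],np.linalg.norm(e['contact_force']))
E
```

```text
time: 21.12
eef_pos: [0.5008, 0.1891, 0.1191]
tcp_rot: [0.916, 0.401, 0.002, 0.001]
contact_force: [2.2, -2.3, 4.0]
opening: 0.147
finger_force: 59.0
time: 21.53
eef_pos: [0.48, 0.2142, 0.119]
tcp_rot: [0.961, 0.278, 0.002, 0.001]
contact_force: [2.3, -3.2, 3.6]
opening: 0.147
finger_force: 59.0
0.12386290552784932 0.5144778084997368 [ 0.2274233   0.08049716  2.03343917 -0.00211847  1.02418008  1.23649466] 5.338277148972635
```

```bash
python3 -m inch '[[1,0.0002,-0.0065,0,3],[1,0.0007,-0.013,0,6],[1,0.0015,-0.0195,0,9],[1,0.0027,-0.026,0,12],[1,0.0043,-0.0324,0,15]]' && python3 -m inch '[[1,0.0002,-0.0065,0,3],[1,0.0007,-0.013,0,6],[1,0.0015,-0.0195,0,9],[1,0.0027,-0.026,0,12],[1,0.0043,-0.0324,0,15]]' &&  python3 -m inch '[[1,0.0002,-0.0065,0,3],[1,0.0007,-0.013,0,6],[1,0.0015,-0.0195,0,9],[1,0.0027,-0.026,0,12],[1,0.0043,-0.0324,0,15]]'; python3 - <<'E'
from h import *
e=ctrl.get_state();v=e['eef_pos'][:2]-[.584,.2815];print(np.hypot(*v),(np.arctan2(-111.1,-58.1)-np.arctan2(v[1],v[0]))%6.283,e['qpos'],np.linalg.norm(e['contact_force']))
E
```

```text
time: 21.95
eef_pos: [0.4664, 0.2438, 0.119]
tcp_rot: [0.989, 0.15, 0.002, 0.001]
contact_force: [2.4, -3.1, 4.2]
opening: 0.144
finger_force: 59.0
time: 22.37
eef_pos: [0.4611, 0.2754, 0.1191]
tcp_rot: [1.0, 0.02, 0.002, 0.001]
contact_force: [2.6, -5.2, 5.0]
opening: 0.148
finger_force: 59.3
time: 22.78
eef_pos: [0.4642, 0.308, 0.119]
tcp_rot: [0.994, -0.111, 0.002, 0.001]
contact_force: [3.6, -6.2, 3.9]
opening: 0.145
finger_force: 59.2
0.12272250640431602 1.3060482336616168 [ 0.4054738   0.14880383  1.95797504 -0.0046999   1.03230275  2.20076721] 8.206897796274323
```

```bash
python3 -m inch '[[1,0.0002,-0.0065,0,3],[1,0.0007,-0.013,0,6],[1,0.0015,-0.0195,0,9],[1,0.0027,-0.026,0,12],[1,0.0027,-0.026,0,12]]' && python3 -m inch '[[1,0,0,0,0],[1,0,0,0,0],[1,0,0,0,0],[1,0,0,0,0],[1,0,0,0,0]]'; python3 - <<'E'
from h import *
e=ctrl.get_state();v=e['eef_pos'][:2]-[.584,.2815];print(np.hypot(*v),(np.arctan2(-111.1,-58.1)-np.arctan2(v[1],v[0]))%6.283,np.linalg.norm(e['contact_force']))
p,M=cam('top');P=cloud(p,M);print(rect(P,(.462,-.063),.04,.06),rect(P,(.462,-.063),.022,.06))
p,M=cam('scene');save(p,'s9.png')
E
```

```text
time: 23.2
eef_pos: [0.4728, 0.3329, 0.119]
tcp_rot: [0.977, -0.214, 0.002, 0.001]
contact_force: [3.6, -6.9, 4.3]
opening: 0.144
finger_force: 59.5
time: 23.62
eef_pos: [0.4725, 0.3324, 0.119]
tcp_rot: [0.977, -0.213, 0.002, 0.001]
contact_force: [3.6, -5.7, 5.3]
opening: 0.142
finger_force: 59.4
0.12252847327230557 1.5171593200201015 8.62267730330165
(array([461. , -60.9]), array([110.4,  56.1]), -3.3, np.float64(49.7), 1001) (array([462.3, -62.6]), array([118.5,  66. ]), -3.5, np.float64(49.0), 1229)
```

View pics/s9.png

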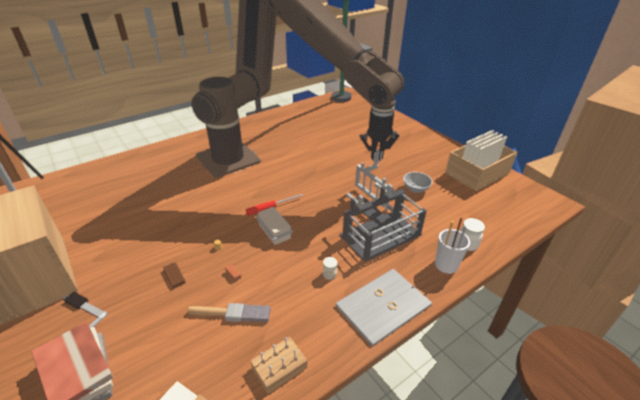

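The scene shows the gate wide open at (372,185), held by its post, the stack intact at (273,225), and the bystanders undisturbed. Gate angle is about 1.5 rad, so I'm handing in.

```bash
python3 -c "
from plant import ctrl;print(ctrl.sign_off())"
```

```text
the job is handed in; nothing more can be done
None
```

I handed the job in at about 24 s, but no verdict came back. By my measurements the sheet and slab are stacked squarely on the brick, both catches were squeezed shut (hinge side first), and the gate is held by its post at about 1.5 rad; the bystanders look unmoved in the last camera view.

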